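# Jack the sample nest plate up its pins and bolt it there

### The job

Raise the aluminium nest plate with its two jars all the way up its two locating pins by pressing the two blue ejector rollers down, a little on each side in turn: neither end of the plate may get more than about 12 mm ahead of the other, or it cocks and jams. When it is all the way up and level, push the barrel bolt fully in under the front of the plate and turn its red-knobbed handle down into the notch of the yellow gate. Keep the jars standing in their pockets and leave everything else on the bench where it is.

Things in the scene. Friction and masses are not known exactly. Their poses are not given: they have to be found in the camera images.
- station: Fixed white lift station, deck 120 x 230 x 12 mm. Origin on the bench under the deck's middle; +x away from the bolt (front is -x), y along the two pins, z up. Bolt axis along x at y = 0, 52 mm up, rod 10 mm thick, through a dark barrel block at x = -84 to -62 mm. At each y end a see-saw ejector lever; they are stiff and stay where left, plate and all.
- left_axle (a point): Axle (along x) of the +y lever, 28 mm up, y = 98 mm. Its outer arm ends in a free blue roller (18 mm thick, 60 mm long along x, middle at x = 0), centre 62 mm from the axle: released it is 40 deg above outward level (47 mm out, its top 77 mm above the bench), at the pressed stop 12 deg below (61 mm out, top 24 mm up). Hidden start: top 67 to 77 mm up, found by touch.
- right_axle (a point): Axle of the -y lever, y = -98 mm, the same mirrored. Each inner fork lifts its side of the plate from beneath: it meets the seated plate when the roller's top is about 63 mm up, then that side rises about 0.6 mm per mm pressed, 24 mm in all. The roller takes 4 to 8 N while the lever is free, 6 to 13 N loaded; a rise past 15 N means jamming or the end stop.
- left_pin_top (a point): Top of the upright steel locating pin at station y = +60 mm: 12 mm thick, 95 mm above the bench.
- right_pin_top (a point): Top of the other pin, at station y = -60 mm.
- gate_notch (a point): Middle of the top of the 14 mm wide notch (station x -96 to -82 mm) in the yellow gate, a bar along x at y = -36 to -20 mm, top 44 mm above the bench. The handle drops into it only when the bolt is fully in.
- plate: Loose aluminium nest plate, 110 (x) x 170 (y) x 8 mm, about 0.6 kg with its jars; origin at its underside's centre, axes as the station's. Rides on the pins by 24 mm long black bosses bored 14 mm. Seated, its underside is 37 mm above the bench, fully raised 61 mm. Jams at about 5 deg tilt. Its front flange (x = -55, 27 mm high) blocks the bolt until it is nearly fully up.
- bolt (a joint): Slide of the barrel bolt in m: 0 = drawn back as at the start, 0.025 = fully in (towards the station's +x, under the plate's front). Sliding takes 3 to 5 N.
- bolt_handle (a joint): Turn of the bolt's handle in rad: 0 = pointing 30 degrees above level towards the station's -y side, 0.96 = turned down into the gate notch, 25 degrees below level (the stop). Turning takes about 1.5 N at the knob; it stays where it is left. The gate blocks it from turning down unless the bolt is fully in.
- bolt_knob (a point): Centre of the red ball (18 mm) at the end of the bolt's handle, 60 mm from the bolt's axis. It is at station x = -115 mm when the bolt is drawn back, -90 mm when fully in.
- jar_a_mid (a point): Centre of the amber jar (34 mm across, 56 mm tall, black cap) standing in the plate's -y pocket; its z axis is the jar's. Its filling, and so its mass, is not known.
- jar_b_mid (a point): The same for the jar in the plate's +y pocket.
- beaker_mid (a point): Centre of the empty glass beaker (72 mm across, 90 mm tall) behind the station. To be left alone.
- spare_mid (a point): Centre of the white spare jar (44 mm across, 70 mm tall) standing in front of the station, on its +y side. To be left alone.
- spatula: Steel spoon, 160 mm long, lying behind the station. To be left alone.
Mind the look-alikes: they are no part of the job. Leave any green look-alike of the part that bears jar_a_mid alone. Leave any pink look-alike of the part that bears jar_b_mid alone.

How it is judged:
On the way, in this order (a step that is already met when the one before it is completed fails the run):
1. the plate is all the way up its pins and level (z of plate in the frame of station above 0.058 m and angle between plate's own z axis and vertical below 0.045 rad), for 0.2 s.
2. the bolt is fully in under the plate (value of joint bolt above 0.021 m), for 0.2 s.
3. the handle is turned down into the notch (value of joint bolt_handle above 0.8 rad), for 0.2 s.
At the end, for the whole second after the job is handed in: The plate is at rest on its pins with its underside at least 57.5 mm above the bench (20.5 mm above its seat) and within 0.05 rad of level, the bolt at least 21 mm in, its handle turned down at least 0.78 rad, and both jars stand in their pockets (z of plate in the frame of station above 0.0575 m and angle between plate's own z axis and vertical below 0.05 rad and linear speed of plate below 0.02 m/s and value of joint bolt above 0.021 m and value of joint bolt_handle above 0.78 rad and z of each of jar_a_mid, jar_b_mid in the frame of plate below 0.042 m and angle between each of jar_a_mid, jar_b_mid's own z axis and vertical below 0.15 rad and horizontal distance between each of jar_a_mid, jar_b_mid and plate below 0.04 m); the robot touches nothing.
It fails at once if the plate is cocked on its pins (one end about 20 mm ahead of the other) (angle between plate's own z axis and vertical above 0.115 rad).
It fails at once if a jar on the plate is tipped or lifted out (angle between any of jar_a_mid, jar_b_mid's own z axis and vertical above 0.4 rad or z of any of jar_a_mid, jar_b_mid in the frame of plate above 0.05 m).
It fails at once if a bystander is moved by more than 30 mm (distance of any of beaker_mid, spare_mid, spatula from where it was at the start of the episode above 0.03 m).
It also fails if it takes over 72 s, if anything falls off the work surface, if the arm or the gripper's body presses on something with over 40 N, if the wrist force passes 120 N, or if a joint passes its speed limit or range.

### The arm

A 7-joint arm with a two-finger parallel gripper is mounted at the origin on the work surface. World frame = base frame: x ahead of the robot, y to its left, z up, the work surface at z = 0. Lengths are in m, angles in rad, forces in N, time in s.
With the tool pointing down it reaches from about 0.4 to 0.875 m from the base axis. Payload 6.5 kg.
Tool frame: the origin (TCP) lies midway between the tips of the shut fingers; the grasp point (between the pads) lies 19 mm behind it; z points along the fingers, y is the direction in which the jaws open and shut (so a half turn about z gives the same grasp; the last joint's range is limited). The gripper opens to 85 mm and grips with 20 to 120 N. Pads are 22 mm wide; open, the fingers measure 114 mm over their backs; the gripper's body (76 mm by 85 mm) begins 54 mm behind the grasp point. The pads swing forward as they close: fully open they stand 13 mm farther back than shut.
Start: joints at [1.11, 0.536, -0.004, 1.538, 0.003, 1.067, -0.071], TCP at [0.25, -0.6, 0.231] pointing down, gripper open.
Joint ranges: [-2.7, 2.7], [-0.37, 2.16], [-1.27, 1.26], [0.24, 2.4], [-1.31, 4.45], [0.19, 1.91], [-2.76, 2.76]. Speed limits (rad/s): [2.39, 2.39, 3.14, 3.14, 3.14, 3.14, 3.14].

### API

Orientations are given as a unit quaternion [x, y, z, w].
In Python, from station import manip gives the robot as it stands.
- The arm moves only by the tool servo_tool, never from a script. Its argument "plan" is a list of rows, each an object of numbers: "x", "y", "z": the shift along the tool's x, y, z in mm; "rx", "ry", "rz": the turn, a rotation vector about the tool's x, y, z in degrees. A call has exactly 10 rows; each row is the pose to reach, as a shift and turn from the pose measured when the call began, along the tool's axes at that moment; what a row does not reach only later rows make up. A row lasts 1/10 s, in which the tool goes at most 50 mm and 8.59 degrees, less where a joint would pass 70% of its speed; a pose out of reach is approached as far as the arm can. A call with a gripper value outside its range is refused whole. "fingers" is the opening, from -1 (shut) to 1 (fully open), set as the call begins (left out, the last holds). The fingers move at their own pace and stop on an object; "grip_force" is the grip in N (left out, the last holds). Time passes only in rows, so rows that repeat a pose let the fingers close, or fill a call up. It gives the time, the measured TCP pose, the force and the opening at its end, in the units of the state.
- manip.read_state(): the state, without advancing time (a new reading comes with each control period).
- manip.grab_frame(name): name is "scene" or "top"; returns a dict with "frame" (420x560x3 uint8, blue, green, red), "range_z" (420x560 float32, m along the optical axis (not along the pixel's ray), 0 where there is no reading), "camera_matrix" (3x3 intrinsics, pixels), "rvec" (rotation vector, rad) and "tvec" (3), from world to camera coordinates, as OpenCV has them. Camera axes: x right, y down, z forward; pixel columns grow to the right and rows downward; lengths in m; the calibration is good to about 2 mm. A picture is of the moment at which its call begins.
- manip.close_job(): hands the job in, once; it reports no verdict.
The state is a dict: "time": time; "qpos": joint angles; "dq": joint speeds; "effort": joint torques, N m; "tcp_pos": TCP position; "ee_rot": TCP orientation; "wrist_force": force on the tool from outside, world axes, zero at the start; "torque": the same for the moment, N m; "grip_width": finger opening in m.
Only numpy, scipy, OpenCV 4.12 (cv2) and the standard library are available. Lean on these libraries where they do the work, as an engineer would, in place of code of your own. Each camera call takes 0.05 s, during which the arm holds its last target.

## Working session

There is one attempt and no reset: what is moved stays moved. The work goes in short steps, Python scripts to look and compute and a tool call to move; the robot and the scene stay as the last step left them, time stands still between calls to the robot, and variables do not carry over. Pictures are saved under pics/ and viewed, and the job is handed in when it is done.

Besides the shell and the picture viewer there is one more tool, called after "Request:" as a command line: name --argument value ..., lists and objects as JSON in quotes. servo_tool: Moves the arm, as the interface text tells. Its arguments: {"type":"object","properties":{"plan":{"type":"array"},"fingers":{"type":"number"},"grip_force":{"type":"number"}},"required":["plan"]}

```bash
ls; mkdir -p pics; cat > h.py <<'E'
import numpy as np, cv2
from station import manip
def grab(n,save=None):
    f=manip.grab_frame(n)
    if save: cv2.imwrite('pics/'+save,f['frame'])
    return f
def cam(f):
    R=cv2.Rodrigues(np.array(f['rvec'],float))[0]; t=np.array(f['tvec'],float).reshape(3)
    return R,t,np.array(f['camera_matrix'])
def onplane(f,u,v,z):
    R,t,K=cam(f); d=R.T@np.linalg.inv(K)@np.array([u,v,1.]); c=-R.T@t
    return c+d*(z-c[2])/d[2]
def pt(f,u,v):
    R,t,K=cam(f); Z=f['range_z'][int(v),int(u)]
    return R.T@(np.linalg.inv(K)@np.array([u,v,1.])*Z-t)
def cloud(f):
    R,t,K=cam(f); Z=f['range_z']; v,u=np.indices(Z.shape)
    P=np.stack([u,v,np.ones_like(u)],-1)@np.linalg.inv(K).T*Z[...,None]
    return (P-t)@R
def proj(f,p):
    R,t,K=cam(f); q=K@(R@np.asarray(p)+t); return q[:2]/q[2]
E
python3 - <<'E'
from h import *
a=grab('scene','s0.png');b=grab('top','t0.png')
s=manip.read_state();print(s)
for f in(a,b):
    R,t,K=cam(f);print(-R.T@t,K[0,0])
E
```

```text
pics
{'time': 0.1, 'qpos': array([ 1.10983607,  0.53708909, -0.00444116,  1.53872212,  0.00260378,
        1.06733929, -0.07116752]), 'dq': array([-0.00035077, -0.00312222, -0.00033986, -0.00244716, -0.00043391,
       -0.00182167,  0.00117417]), 'effort': array([ 2.48329270e-03, -5.84566069e+01,  1.05167493e+00, -2.59772640e+01,
        1.25657284e-02,  4.57944188e-03,  2.99899830e-05]), 'tcp_pos': array([ 0.24975648, -0.59950079,  0.2305219 ]), 'ee_rot': array([ 9.80572808e-01,  1.96153935e-01, -2.09077442e-04, -7.47356257e-04]), 'wrist_force': array([-0.67075185, -0.22260676,  0.46021996]), 'torque': array([ 0.02603238, -0.00488146,  0.00612295]), 'grip_width': 0.0852126887388277}
[ 1.0995747  -0.06470316  0.58730819] 492.1847790055485
[0.41446571 0.07755055 1.09793143] 532.7876335818481
```

View pics/s0.png

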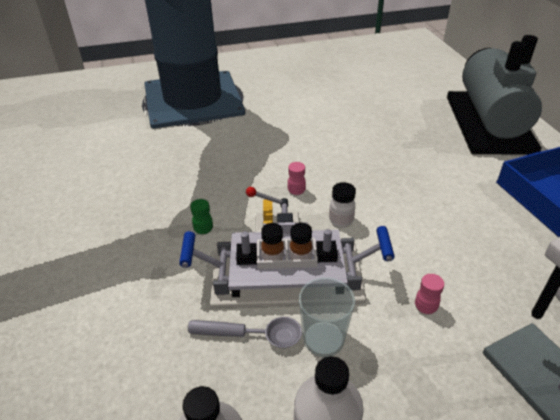

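View pics/t0.png

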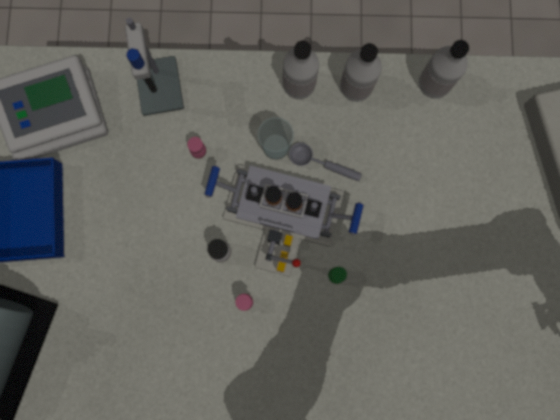

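The scene view shows the station at (290,260). The blue rollers are at (187,248) and (386,243), the red knob at (251,191) and the yellow gate at (268,210). Look-alikes: blue tray (535,185), blue pipette tip (137,58 in top), green jar (202,216), pink jars (297,178) and (429,293), white spare (343,203). I'll crop the station and measure.

```bash
python3 - <<'E'
from h import *
import pickle
a=grab('scene');b=grab('top')
pickle.dump((a,b),open('f0.pkl','wb'))
ca=cv2.resize(a['frame'][150:350,160:420],None,fx=3,fy=3,interpolation=cv2.INTER_CUBIC)
cb=cv2.resize(b['frame'][120:320,180:400],None,fx=3,fy=3,interpolation=cv2.INTER_CUBIC)
cv2.imwrite('pics/ca0.png',ca);cv2.imwrite('pics/cb0.png',cb)
for n,f in(('s',a),('t',b)):
    P=cloud(f);h=cv2.cvtColor(f['frame'],cv2.COLOR_BGR2HSV)
    for nm,lo,hi in(('blue',(105,150,50),(125,255,255)),('red',(0,180,80),(5,255,255)),('red2',(174,190,80),(180,255,255)),('yel',(18,150,80),(32,255,255))):
        m=cv2.inRange(h,lo,hi);k,l,st,c=cv2.connectedComponentsWithStats(m)
        for i in range(1,k):
            if st[i,4]>12:
                pp=P[(l==i)&(f['range_z']>0)];print(n,nm,st[i],c[i].round(1),np.median(pp,0).round(3),pp.min(0).round(3),pp.max(0).round(3))
E
```

```text
s blue [ 498  148   62   88 3334] [535.8 184.4] [0.525 0.53  0.021] [ 0.427  0.513 -0.   ] [0.648 0.661 0.051]
s blue [377 227  17  33 298] [384.5 242. ] [0.646 0.207 0.074] [0.613 0.195 0.064] [0.672 0.221 0.077]
s blue [180 232  15  34 322] [187.1 247.6] [ 0.577 -0.074  0.075] [ 0.544 -0.088  0.066] [ 0.604 -0.061  0.078]
s red [247 187   9   9  55] [250.5 191. ] [0.487 0.041 0.084] [0.478 0.035 0.078] [0.49  0.048 0.088]
s yel [264 199   9  25 188] [267.5 211.5] [0.498 0.065 0.043] [0.468 0.046 0.03 ] [0.587 0.076 0.101]
t blue [128  50  14  17 160] [134.7  57.6] [0.815 0.328 0.24 ] [0.808 0.32  0.214] [0.829 0.34  0.245]
t blue [ 13 101  10   8  56] [ 17.6 104.6] [0.789 0.607 0.068] [0.781 0.598 0.063] [0.797 0.617 0.074]
t blue [ 20 120  10   8  56] [ 24.7 123.6] [0.752 0.594 0.059] [0.745 0.585 0.055] [0.759 0.604 0.064]
t blue [   0  158   63  103 6117] [ 30.4 209.3] [0.585 0.591 0.006] [ 0.477  0.514 -0.002] [0.685 0.665 0.056]
t blue [206 167  12  28 159] [211.8 180.5] [0.638 0.21  0.075] [0.612 0.2   0.071] [0.667 0.221 0.081]
t blue [350 204  12  28 166] [355.7 217.9] [ 0.57  -0.073  0.076] [ 0.545 -0.083  0.071] [ 0.598 -0.061  0.081]
t red [293 260   7   6  30] [296.  262.5] [0.481 0.043 0.087] [0.476 0.037 0.084] [0.486 0.048 0.091]
t yel [284 235   8  11  71] [287.6 239.9] [0.528 0.058 0.044] [0.518 0.052 0.012] [0.54  0.066 0.048]
t yel [281 251   7   7  38] [283.7 254.1] [0.5   0.065 0.044] [0.494 0.059 0.041] [0.506 0.071 0.048]
t yel [277 262   8  10  62] [280.6 266.3] [0.476 0.071 0.044] [0.466 0.065 0.013] [0.485 0.079 0.049]
```

View pics/ca0.png

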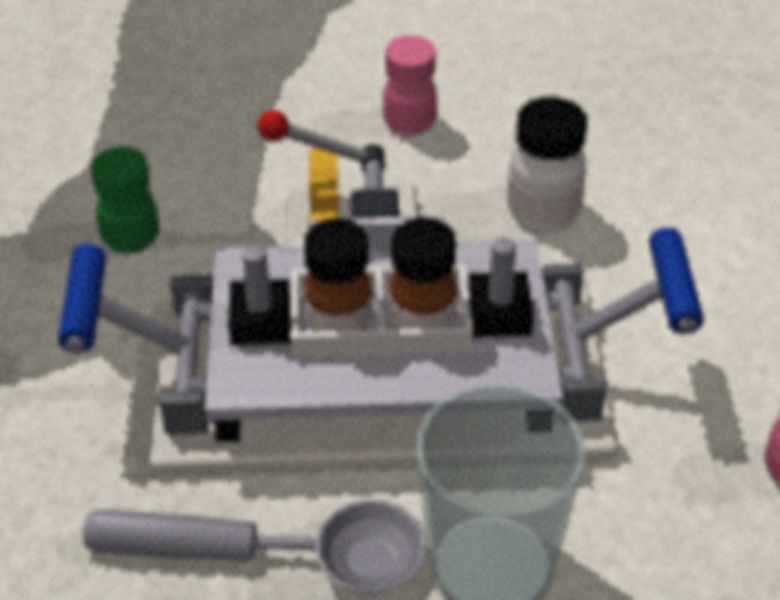

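View pics/cb0.png

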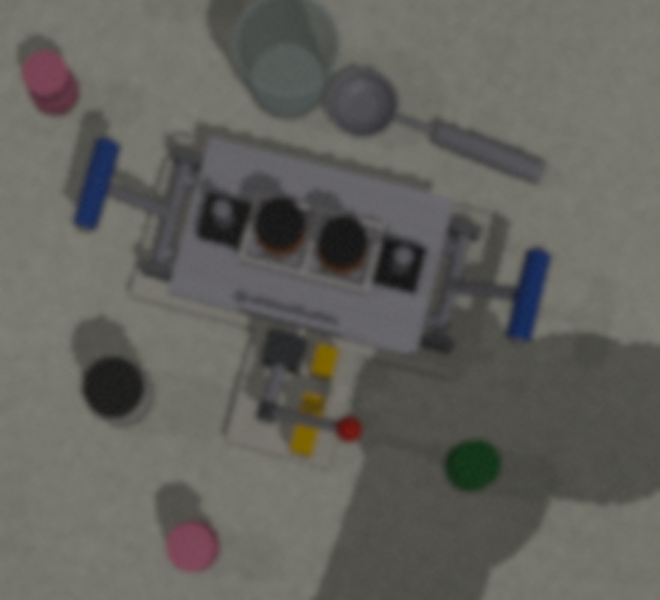

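```bash
python3 - <<'E'
from h import *
import pickle
a,b=pickle.load(open('f0.pkl','rb'))
def ray(f,u,v):
    R,t,K=cam(f); d=R.T@np.linalg.inv(K)@np.array([u,v,1.]); return -R.T@t,d/np.linalg.norm(d)
def tri(pa,pb):
    c1,d1=ray(a,*pa);c2,d2=ray(b,*pb)
    A=np.stack([d1,-d2],1);s=np.linalg.lstsq(A,c2-c1,rcond=None)[0]
    p,q=c1+s[0]*d1,c2+s[1]*d2;return (p+q)/2,np.linalg.norm(p-q)
for n,pa,pb in(('Lroll',(384.5,242),(211.8,180.5)),('Rroll',(187.1,247.6),(355.7,217.9)),('knob',(250.5,191),(296,262.5)),
 ('Lpin',(327.5,231.5),(254,190)),('Rpin',(245,233.5),(314.2,205.5))):
    p,e=tri(pa,pb);print(n,p.round(4),e.round(4))
L=tri((327.5,231.5),(254,190))[0];Rr=tri((245,233.5),(314.2,205.5))[0]
E
```

```text
Lroll [0.6403 0.2099 0.0684] 0.0015
Rroll [ 0.5715 -0.0739  0.0687] 0.001
knob [0.4815 0.042  0.0794] 0.0009
Lpin [0.6185 0.126  0.092 ] 0.0006
Rpin [0.5904 0.0099 0.0928] 0.0006
```

```bash
cat >> h.py <<'E'
from scipy.spatial.transform import Rotation as Ro
C=np.array([0.605,0.068,0]); YAW=np.radians(-13.6)
Rs=Ro.from_euler('z',YAW)
def S(p): return C+Rs.apply(np.array(p)/1000.)       # station mm -> world
def goal(*ps):
    s=manip.read_state();Rt=Ro.from_quat(s['ee_rot'])
    print('t',round(s['time'],2),'st',(Rs.inv().apply(s['tcp_pos']-C)*1000).round(1),'F',Rs.inv().apply(s['wrist_force']).round(1),'w',round(s['grip_width'],3))
    down=Rs*Ro.from_matrix(np.diag([1,-1,-1]))
    print('rot',np.degrees((Rt.inv()*down).as_rotvec()).round(2))
    for p in ps: print(p,(Rt.inv().apply(S(p)-s['tcp_pos'])*1000).round(1))
E
python3 -c "
from h import *
goal((0,-145.5,160),(0,145.5,160))
print(manip.read_state()['qpos'])"
```

```text
t 0.2 st [-188.2 -732.5  230.7] F [ 0.2 -0.2  0.2] w 0.085
rot [-6.000e-02  3.000e-02  3.623e+01]
(0, -145.5, 160) [ 498.7 -362.2   71.1]
(0, 145.5, 160) [ 670.7 -596.9   71.3]
[ 1.10981211  0.53690653 -0.004431    1.53849319  0.00265108  1.06726989
 -0.07114366]
```

Request:
servo_tool --plan '[{"x":40,"y":-29,"z":5,"rz":4},{"x":80,"y":-58,"z":10,"rz":8},{"x":120,"y":-87,"z":15,"rz":12},{"x":160,"y":-116,"z":20,"rz":16},{"x":200,"y":-145,"z":25,"rz":20},{"x":240,"y":-174,"z":30,"rz":24},{"x":280,"y":-203,"z":40,"rz":28},{"x":320,"y":-232,"z":50,"rz":32},{"x":360,"y":-261,"z":60,"rz":36.2},{"x":400,"y":-290,"z":70,"rz":36.2}]' --fingers -1 --grip_force 40

```text
invalid input at $.plan[0]: expected keys x, y, z, rx, ry, rz
```

```bash
python3 -c "
from h import *
goal((0,-145.5,160),(0,-145.5,85))"
```

```text
t 0.2 st [-188.2 -732.5  230.7] F [ 0.2 -0.2  0.2] w 0.085
rot [-6.000e-02  3.000e-02  3.623e+01]
(0, -145.5, 160) [ 498.7 -362.2   71.1]
(0, -145.5, 85) [ 498.7 -362.1  146.1]
```

Request:
servo_tool --plan '[{"x":40,"y":-29,"z":5,"rx":0,"ry":0,"rz":4},{"x":80,"y":-58,"z":10,"rx":0,"ry":0,"rz":8},{"x":120,"y":-87,"z":15,"rx":0,"ry":0,"rz":12},{"x":160,"y":-116,"z":20,"rx":0,"ry":0,"rz":16},{"x":200,"y":-145,"z":25,"rx":0,"ry":0,"rz":20},{"x":240,"y":-174,"z":30,"rx":0,"ry":0,"rz":24},{"x":280,"y":-203,"z":40,"rx":0,"ry":0,"rz":28},{"x":320,"y":-232,"z":50,"rx":0,"ry":0,"rz":32},{"x":360,"y":-261,"z":60,"rx":0,"ry":0,"rz":36.2},{"x":400,"y":-290,"z":70,"rx":0,"ry":0,"rz":36.2}]' --fingers -1 --grip_force 40

```text
time: 1.2
tcp_pos: [0.5074, -0.1776, 0.1611]
ee_rot: [0.993, -0.119, -0.0, -0.0]
wrist_force: [0.8, -0.4, 0.2]
grip_width: 0.0003
```

```bash
python3 -c "
from h import *
goal((0,-145.5,160),(0,-145.5,85))"
```

```text
t 1.2 st [ -37.1 -261.7  161.1] F [ 0.9 -0.2  0.2] w 0.0
rot [-0.04  0.02 -0.1 ]
(0, -145.5, 160) [  36.9 -116.2    1.1]
(0, -145.5, 85) [  36.9 -116.2   76.1]
```

Request:
servo_tool --plan '[{"x":12,"y":-36,"z":5,"rx":0,"ry":0,"rz":0},{"x":24,"y":-72,"z":20,"rx":0,"ry":0,"rz":0},{"x":37,"y":-112,"z":50,"rx":0,"ry":0,"rz":0},{"x":37,"y":-114,"z":76,"rx":0,"ry":0,"rz":0},{"x":37,"y":-114,"z":83,"rx":0,"ry":0,"rz":0},{"x":37,"y":-112,"z":87,"rx":0,"ry":0,"rz":0},{"x":37,"y":-110,"z":91,"rx":0,"ry":0,"rz":0},{"x":37,"y":-109,"z":94,"rx":0,"ry":0,"rz":0},{"x":37,"y":-108,"z":96,"rx":0,"ry":0,"rz":0},{"x":37,"y":-108,"z":96,"rx":0,"ry":0,"rz":0}]'

```text
time: 2.2
tcp_pos: [0.5678, -0.0836, 0.0662]
ee_rot: [0.993, -0.121, -0.001, 0.0]
wrist_force: [-0.4, 0.8, 0.8]
grip_width: 0.0002
```

```bash
python3 - <<'E'
from h import *
goal((0,-154,63),(0,-154,150))
f=grab('scene');cv2.imwrite('pics/s1.png',cv2.resize(f['frame'][150:350,160:420],None,fx=3,fy=3))
E
```

```text
t 2.2 st [  -0.5 -156.1   66.2] F [-0.6  0.6  0.8] w 0.0
rot [ 0.03  0.07 -0.27]
(0, -154, 63) [ 0.5 -2.1  3.2]
(0, -154, 150) [  0.4  -2.  -83.8]
```

View pics/s1.png

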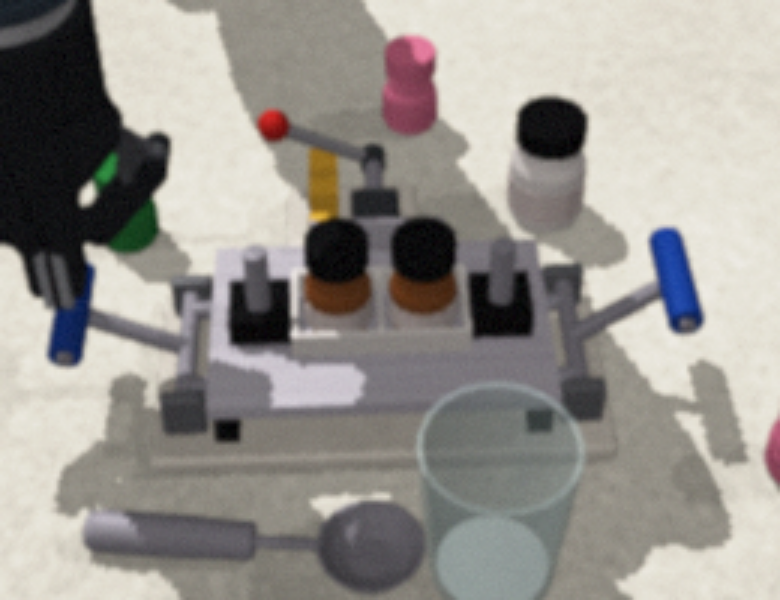

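Roller R is pressed a little; the fingers are on it at (60,290). I'll press to the 63 mm level, then cross to the left.

Request:
servo_tool --plan '[{"x":0,"y":-2,"z":3,"rx":0,"ry":0,"rz":0},{"x":0,"y":-2,"z":3,"rx":0,"ry":0,"rz":0},{"x":0,"y":-2,"z":-40,"rx":0,"ry":0,"rz":0},{"x":0,"y":-20,"z":-85,"rx":0,"ry":0,"rz":0},{"x":0,"y":-68,"z":-90,"rx":0,"ry":0,"rz":0},{"x":0,"y":-116,"z":-90,"rx":0,"ry":0,"rz":0},{"x":0,"y":-164,"z":-90,"rx":0,"ry":0,"rz":0},{"x":0,"y":-212,"z":-90,"rx":0,"ry":0,"rz":0},{"x":0,"y":-260,"z":-90,"rx":0,"ry":0,"rz":0},{"x":0,"y":-304,"z":-80,"rx":0,"ry":0,"rz":0}]'

```text
time: 3.25
tcp_pos: [0.6434, 0.2137, 0.1482]
ee_rot: [0.993, -0.121, 0.002, -0.001]
wrist_force: [0.0, -0.2, 0.5]
grip_width: 0.0001
```

```bash
python3 - <<'E'
from h import *
goal((0,151,82),(0,154,63))
f=grab('top');cv2.imwrite('pics/t2.png',cv2.resize(f['frame'][120:320,180:400],None,fx=3,fy=3))
E
```

```text
t 3.25 st [  3.  150.6 148.2] F [ 0.1 -0.2  0.5] w 0.0
rot [-0.12 -0.24 -0.29]
(0, 151, 82) [-3.3 -0.2 66.2]
(0, 154, 63) [-3.4 -3.2 85.2]
```

View pics/t2.png

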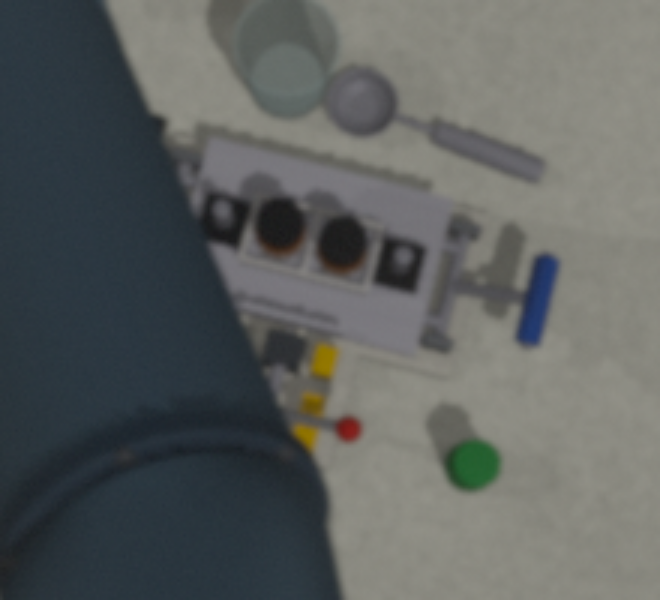

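The right roller has moved outward as expected, now at crop (537,300). Next the left side, down to 63 and then 56 mm.

Request:
servo_tool --plan '[{"x":-3,"y":0,"z":45,"rx":0,"ry":0,"rz":0},{"x":-3,"y":0,"z":66,"rx":0,"ry":0,"rz":0},{"x":-3,"y":-1,"z":72,"rx":0,"ry":0,"rz":0},{"x":-3,"y":-2,"z":78,"rx":0,"ry":0,"rz":0},{"x":-3,"y":-3,"z":82,"rx":0,"ry":0,"rz":0},{"x":-3,"y":-4,"z":85,"rx":0,"ry":0,"rz":0},{"x":-3,"y":-5,"z":87,"rx":0,"ry":0,"rz":0},{"x":-3,"y":-5,"z":89,"rx":0,"ry":0,"rz":0},{"x":-3,"y":-6,"z":92,"rx":0,"ry":0,"rz":0},{"x":-3,"y":-6,"z":92,"rx":0,"ry":0,"rz":0}]'

```text
time: 4.3
tcp_pos: [0.6418, 0.233, 0.0548]
ee_rot: [0.993, -0.116, 0.002, -0.005]
wrist_force: [2.6, 5.8, 0.5]
grip_width: -0.0001
```

```bash
python3 - <<'E'
from h import *
goal((0,157,55),(0,-156,110))
f=grab('scene');cv2.imwrite('pics/s2.png',cv2.resize(f['frame'][150:350,160:420],None,fx=3,fy=3))
E
```

```text
t 4.3 st [ -3.  169.   54.8] F [1.2 6.3 0.5] w -0.0
rot [-0.65 -0.19  0.24]
(0, 157, 55) [ 3.  12.  -0.3]
(0, -156, 110) [  1.8 324.4 -58.9]
```

View pics/s2.png

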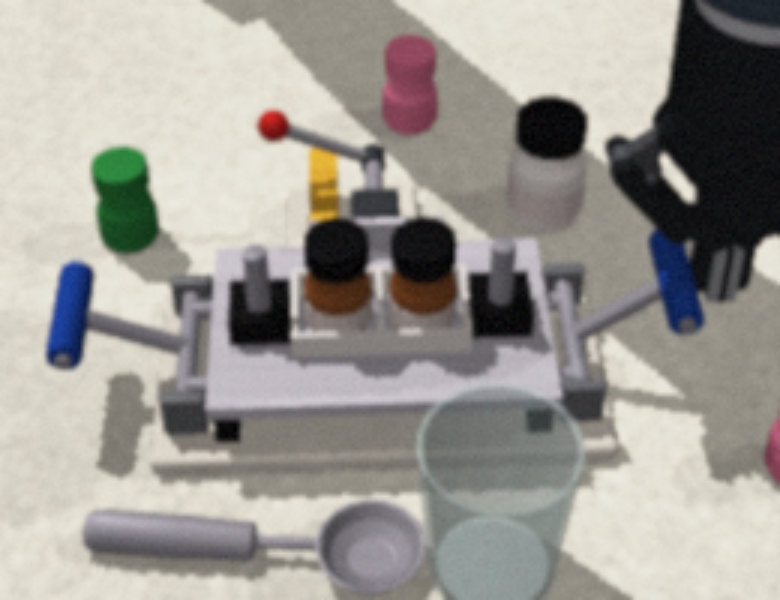

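The tip slid off outward and now stands beside roller L at (725,270); the roller is still up. I'll lift and come back centred on the roller, following its arc.

Request:
servo_tool --plan '[{"x":0,"y":-4,"z":-1,"rx":0,"ry":0,"rz":0},{"x":0,"y":-4,"z":-20,"rx":0,"ry":0,"rz":0},{"x":2,"y":-3,"z":-38,"rx":-0.6,"ry":0,"rz":0},{"x":3,"y":12,"z":-40,"rx":-0.6,"ry":0,"rz":0},{"x":3,"y":24,"z":-38,"rx":-0.6,"ry":0,"rz":0},{"x":3,"y":25,"z":-30,"rx":-0.6,"ry":0,"rz":0},{"x":3,"y":25,"z":-25,"rx":-0.6,"ry":0,"rz":0},{"x":3,"y":24,"z":-22,"rx":-0.6,"ry":0,"rz":0},{"x":3,"y":22,"z":-19,"rx":-0.6,"ry":0,"rz":0},{"x":3,"y":20,"z":-16,"rx":-0.6,"ry":0,"rz":0}]'

```text
time: 5.35
tcp_pos: [0.6396, 0.2144, 0.0708]
ee_rot: [0.993, -0.116, 0.001, -0.001]
wrist_force: [-2.3, -0.1, 7.3]
grip_width: 0.0004
```

```bash
python3 - <<'E'
from h import *
goal((0,153,66),(0,-156,110))
f=grab('scene');cv2.imwrite('pics/s3.png',cv2.resize(f['frame'][180:310,330:460],None,fx=4,fy=4))
E
```

```text
t 5.35 st [ -0.8 150.4  70.8] F [-2.2 -0.6  7.3] w 0.0
rot [-0.11 -0.13  0.31]
(0, 153, 66) [ 0.8 -2.6  4.8]
(0, -156, 110) [ -0.7 306.3 -39.8]
```

View pics/s3.png

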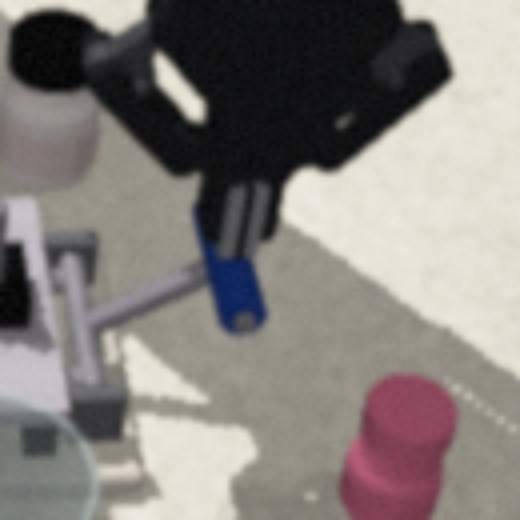

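The tip is on the left roller (crop 240,240), force 7 N. I'll continue along the arc to 58 mm.

Request:
servo_tool --plan '[{"x":1,"y":-1,"z":2,"rx":0,"ry":0,"rz":0},{"x":1,"y":-2,"z":4,"rx":0,"ry":0,"rz":0},{"x":1,"y":-3,"z":6,"rx":0,"ry":0,"rz":0},{"x":1,"y":-4,"z":8,"rx":0,"ry":0,"rz":0},{"x":1,"y":-4.5,"z":9.5,"rx":0,"ry":0,"rz":0},{"x":1,"y":-5,"z":11,"rx":0,"ry":0,"rz":0},{"x":1,"y":-5.5,"z":12,"rx":0,"ry":0,"rz":0},{"x":1,"y":-6,"z":13,"rx":0,"ry":0,"rz":0},{"x":1,"y":-6,"z":13,"rx":0,"ry":0,"rz":0},{"x":1,"y":-6,"z":13,"rx":0,"ry":0,"rz":0}]'

```text
time: 6.4
tcp_pos: [0.6415, 0.2225, 0.0577]
ee_rot: [0.993, -0.115, 0.001, -0.002]
wrist_force: [-2.4, 1.2, 7.3]
grip_width: 0.0
```

```bash
python3 - <<'E'
from h import *
goal((0,153,66),(0,-154,85))
f=grab('scene');cv2.imwrite('pics/s4.png',cv2.resize(f['frame'][170:320,170:430],None,fx=3,fy=3))
E
```

```text
t 6.4 st [ -0.8 158.8  57.7] F [-2.6  0.6  7.3] w 0.0
rot [-0.21 -0.08  0.42]
(0, 153, 66) [ 0.8  5.8 -8.3]
(0, -154, 85) [ -1.4 312.7 -28.4]
```

View pics/s4.png

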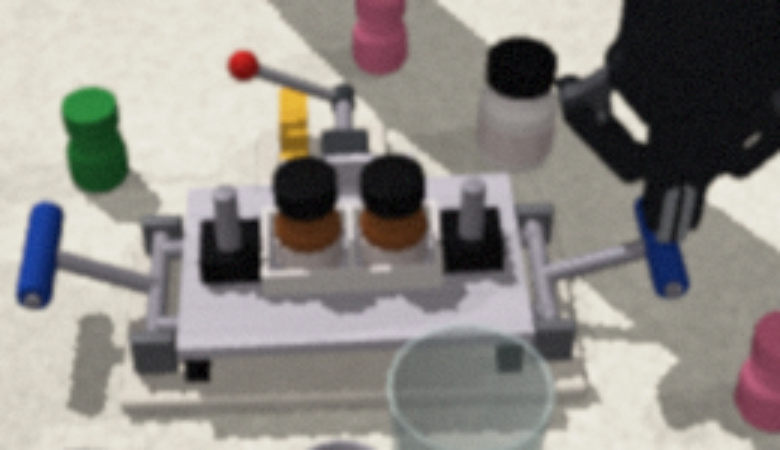

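```bash
cat >> h.py <<'E'
def roll(f,side,z):
    h=cv2.cvtColor(f['frame'],cv2.COLOR_BGR2HSV);m=cv2.inRange(h,(105,150,50),(125,255,255))
    P=cloud(f);P=Rs.inv().apply((P-C).reshape(-1,3)).reshape(P.shape)*1000
    ok=(m>0)&(abs(abs(P[...,1])-150)<30)&(abs(P[...,0])<45)&(P[...,1]*side>0)&(f['range_z']>0)
    v,u=np.nonzero(ok); print('px',u.mean().round(1),v.mean().round(1),len(u),'med',np.median(P[ok],0).round(1),'zmax',np.percentile(P[ok][:,2],95).round(1))
    return u.mean(),v.mean()
E
python3 - <<'E'
from h import *
a=grab('scene');b=grab('top')
roll(a,-1,0);roll(b,-1,0);roll(a,1,0)
import pickle
a0,b0=pickle.load(open('f0.pkl','rb'))
roll(a0,-1,0);roll(b0,-1,0);roll(a0,1,0);roll(b0,1,0)
E
```

```text
px 183.0 253.6 297 med [   6.5 -152.3   62.4] zmax 64.3
px 359.0 219.6 133 med [  -0.4 -152.6   63.4] zmax 67.0
px 390.5 255.5 176 med [ 18.3 152.1  55.3] zmax 59.3
px 187.1 247.6 320 med [   6.5 -144.5   74.6] zmax 76.2
px 355.7 217.9 166 med [  -1.5 -144.3   75.8] zmax 78.4
px 384.5 242.0 298 med [  6.5 143.5  73.8] zmax 76.0
px 211.8 180.5 159 med [ -0.3 145.8  75.2] zmax 78.6
```

Request:
servo_tool --plan '[{"x":0,"y":0,"z":-45,"rx":0,"ry":0,"rz":0},{"x":0,"y":10,"z":-90,"rx":0,"ry":0,"rz":0.4},{"x":0,"y":55,"z":-100,"rx":0,"ry":0,"rz":0.4},{"x":0,"y":104,"z":-100,"rx":0,"ry":0,"rz":0.4},{"x":0,"y":153,"z":-100,"rx":0,"ry":0,"rz":0.4},{"x":0,"y":202,"z":-100,"rx":0,"ry":0,"rz":0.4},{"x":-1,"y":250,"z":-95,"rx":0,"ry":0,"rz":0.4},{"x":-1,"y":290,"z":-75,"rx":0,"ry":0,"rz":0.4},{"x":-1,"y":311,"z":-40,"rx":0,"ry":0,"rz":0.4},{"x":-1,"y":311,"z":-22,"rx":0,"ry":0,"rz":0.4}]'

```text
time: 7.55
tcp_pos: [0.5672, -0.0845, 0.076]
ee_rot: [0.993, -0.121, -0.001, -0.001]
wrist_force: [-0.9, 0.5, 0.4]
grip_width: -0.0006
```

```bash
python3 - <<'E'
from h import *
goal((0,-153,65),(0,-157,48))
f=grab('scene');cv2.imwrite('pics/s5.png',cv2.resize(f['frame'][170:320,170:430],None,fx=3,fy=3))
E
```

```text
t 7.55 st [  -0.9 -157.1   76. ] F [-1.   0.3  0.4] w -0.001
rot [-0.05  0.1  -0.29]
(0, -153, 65) [ 0.9 -4.1 11. ]
(0, -157, 48) [ 1.  -0.1 28. ]
```

View pics/s5.png

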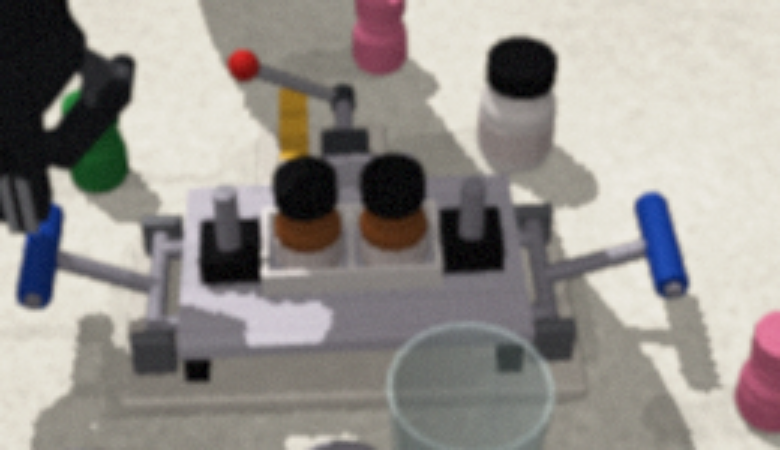

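Request:
servo_tool --plan '[{"x":1,"y":-5,"z":2,"rx":0,"ry":0,"rz":0},{"x":1,"y":-5,"z":8,"rx":0,"ry":0,"rz":0},{"x":1,"y":-4.5,"z":12,"rx":0,"ry":0,"rz":0},{"x":1,"y":-3.5,"z":15,"rx":0,"ry":0,"rz":0},{"x":1,"y":-2.5,"z":18,"rx":0,"ry":0,"rz":0},{"x":1,"y":-2,"z":20,"rx":0,"ry":0,"rz":0},{"x":1,"y":-1.5,"z":22,"rx":0,"ry":0,"rz":0},{"x":1,"y":-1,"z":24,"rx":0,"ry":0,"rz":0},{"x":1,"y":-0.5,"z":26,"rx":0,"ry":0,"rz":0},{"x":1,"y":-0.5,"z":26,"rx":0,"ry":0,"rz":0}]'

```text
time: 8.6
tcp_pos: [0.5682, -0.0806, 0.0491]
ee_rot: [0.993, -0.119, -0.002, -0.002]
wrist_force: [-2.0, 0.9, 6.0]
grip_width: 0.0
```

```bash
python3 - <<'E'
from h import *
goal((0,-159,44))
f=grab('scene');roll(f,1,0);roll(f,-1,0);cv2.imwrite('pics/s6.png',cv2.resize(f['frame'][170:320,170:430],None,fx=3,fy=3))
E
```

```text
t 8.6 st [  -0.8 -153.1   49.1] F [-2.1  0.4  6. ] w 0.0
rot [-0.15  0.2  -0.07]
(0, -159, 44) [0.8 5.9 5. ]
px 389.7 250.1 284 med [  6.4 153.8  55.7] zmax 57.8
px 180.0 268.0 142 med [  21.7 -157.3   47. ] zmax 49.2
```

View pics/s6.png

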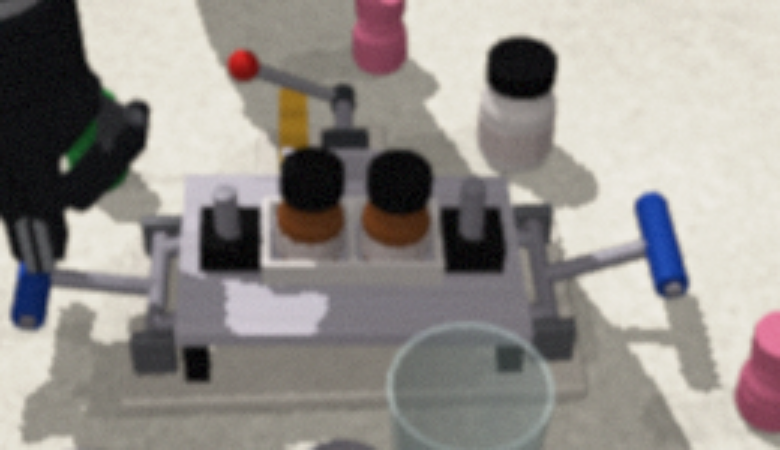

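The right side has risen and the plate is tilted slightly. Next the left side.

Request:
servo_tool --plan '[{"x":0,"y":0,"z":-45,"rx":0,"ry":0,"rz":0},{"x":0,"y":-10,"z":-92,"rx":0,"ry":0,"rz":0},{"x":0,"y":-55,"z":-108,"rx":0,"ry":0,"rz":0},{"x":0,"y":-104,"z":-108,"rx":0,"ry":0,"rz":0},{"x":0,"y":-153,"z":-108,"rx":0,"ry":0,"rz":0},{"x":0,"y":-202,"z":-108,"rx":0,"ry":0,"rz":0},{"x":0,"y":-250,"z":-100,"rx":0,"ry":0,"rz":0},{"x":0,"y":-290,"z":-75,"rx":0,"ry":0,"rz":0},{"x":0,"y":-306,"z":-45,"rx":0,"ry":0,"rz":0},{"x":0,"y":-306,"z":-22,"rx":0,"ry":0,"rz":0}]'

```text
time: 9.65
tcp_pos: [0.6399, 0.2225, 0.0709]
ee_rot: [0.993, -0.116, -0.002, -0.003]
wrist_force: [-0.4, -0.7, -0.1]
grip_width: 0.0001
```

```bash
python3 - <<'E'
from h import *
goal((0,156,58),(0,160,40))
E
```

```text
t 9.65 st [ -2.4 158.4  70.9] F [-0.2 -0.8 -0.1] w 0.0
rot [-0.33  0.22  0.29]
(0, 156, 58) [ 2.4  2.5 12.9]
(0, 160, 40) [ 2.5 -1.4 30.9]
```

Request:
servo_tool --plan '[{"x":2,"y":3.5,"z":5,"rx":0,"ry":0,"rz":0},{"x":2,"y":3.5,"z":11,"rx":0,"ry":0,"rz":0},{"x":2,"y":3,"z":14,"rx":0,"ry":0,"rz":0},{"x":2,"y":2,"z":17,"rx":0,"ry":0,"rz":0},{"x":2,"y":1.5,"z":20,"rx":0,"ry":0,"rz":0},{"x":2,"y":1,"z":23,"rx":0,"ry":0,"rz":0},{"x":2,"y":0.5,"z":26,"rx":0,"ry":0,"rz":0},{"x":2,"y":0,"z":29,"rx":0,"ry":0,"rz":0},{"x":2,"y":0,"z":31,"rx":0,"ry":0,"rz":0},{"x":2,"y":0,"z":31,"rx":0,"ry":0,"rz":0}]'

```text
time: 10.65
tcp_pos: [0.6431, 0.2231, 0.0424]
ee_rot: [0.993, -0.116, -0.0, -0.004]
wrist_force: [-1.5, 0.5, 5.8]
grip_width: -0.0002
```

```bash
python3 - <<'E'
from h import *
goal((0,156,58),(0,-160,40))
f=grab('scene');roll(f,1,0);roll(f,-1,0);cv2.imwrite('pics/s7.png',cv2.resize(f['frame'][170:320,170:430],None,fx=3,fy=3))
E
```

```text
t 10.65 st [  0.5 159.7  42.4] F [-1.6  0.1  5.8] w -0.0
rot [-0.48  0.09  0.27]
(0, 156, 58) [ -0.6   3.6 -15.7]
(0, -160, 40) [-2.000e+00  3.197e+02 -3.000e-01]
px 392.4 265.0 139 med [ 21.3 156.9  39.9] zmax 42.9
px 181.1 260.5 285 med [   6.4 -157.2   47.3] zmax 49.5
```

View pics/s7.png

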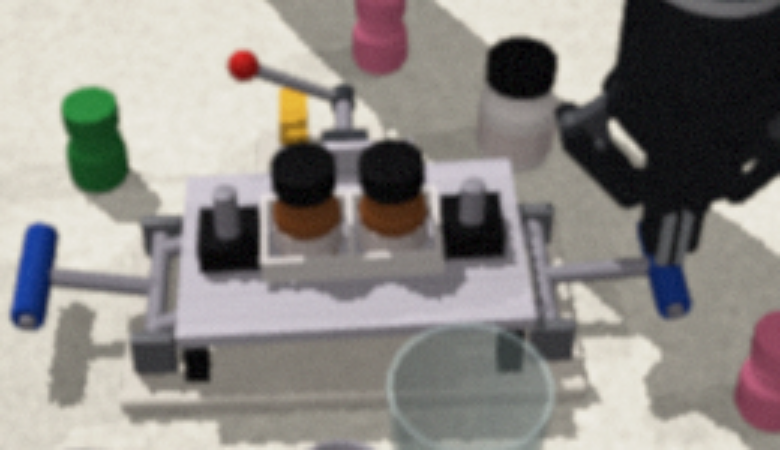

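Request:
servo_tool --plan '[{"x":0,"y":0,"z":-45,"rx":0,"ry":0,"rz":0},{"x":0,"y":10,"z":-92,"rx":-0.4,"ry":0,"rz":0.3},{"x":0,"y":55,"z":-115,"rx":-0.4,"ry":0,"rz":0.3},{"x":0,"y":104,"z":-115,"rx":-0.4,"ry":0,"rz":0.3},{"x":0,"y":153,"z":-115,"rx":-0.4,"ry":0,"rz":0.3},{"x":-1,"y":202,"z":-115,"rx":-0.4,"ry":0,"rz":0.3},{"x":-1,"y":250,"z":-110,"rx":-0.4,"ry":0,"rz":0.3},{"x":-2,"y":290,"z":-85,"rx":-0.4,"ry":0,"rz":0.3},{"x":-2,"y":312,"z":-45,"rx":-0.4,"ry":0,"rz":0.3},{"x":-2,"y":312,"z":-21,"rx":-0.4,"ry":0,"rz":0.3}]'

```text
time: 11.7
tcp_pos: [0.5676, -0.0862, 0.0602]
ee_rot: [0.992, -0.122, -0.001, 0.001]
wrist_force: [-0.1, 0.1, -0.1]
grip_width: 0.0003
```

```bash
python3 - <<'E'
from h import *
goal((0,-156,49),(0,-157,32))
E
```

```text
t 11.7 st [  -0.  -158.7   60.2] F [-0.2  0.1 -0.1] w 0.0
rot [ 0.1   0.06 -0.45]
(0, -156, 49) [ 0.  -2.7 11.1]
(0, -157, 32) [ 0.1 -1.7 28.1]
```

Request:
servo_tool --plan '[{"x":0,"y":-1,"z":6,"rx":0,"ry":0,"rz":0},{"x":0,"y":-1,"z":10,"rx":0,"ry":0,"rz":0},{"x":0,"y":0,"z":13,"rx":0,"ry":0,"rz":0},{"x":0,"y":0,"z":16,"rx":0,"ry":0,"rz":0},{"x":0,"y":0,"z":19,"rx":0,"ry":0,"rz":0},{"x":0,"y":0.5,"z":22,"rx":0,"ry":0,"rz":0},{"x":0,"y":0.5,"z":25,"rx":0,"ry":0,"rz":0},{"x":0,"y":0.5,"z":28,"rx":0,"ry":0,"rz":0},{"x":0,"y":0.5,"z":29,"rx":0,"ry":0,"rz":0},{"x":0,"y":0.5,"z":29,"rx":0,"ry":0,"rz":0}]'

```text
time: 12.7
tcp_pos: [0.5691, -0.0859, 0.0332]
ee_rot: [0.993, -0.122, 0.001, 0.0]
wrist_force: [-1.9, 0.5, 4.4]
grip_width: 0.0002
```

```bash
python3 - <<'E'
from h import *
goal((0,156,58),(0,-160,40))
f=grab('scene');roll(f,1,0);roll(f,-1,0);cv2.imwrite('pics/s8.png',cv2.resize(f['frame'][170:320,170:430],None,fx=3,fy=3))
E
```

```text
t 12.7 st [   1.3 -158.1   33.2] F [-2.   0.   4.4] w 0.0
rot [ 0.05 -0.1  -0.39]
(0, 156, 58) [  -3.4 -314.   -25.1]
(0, -160, 40) [-1.3  1.9 -6.8]
px 390.6 257.2 279 med [  5.5 157.3  40.3] zmax 42.6
px 181.0 276.1 128 med [  22.3 -157.9   31.1] zmax 33.5
```

View pics/s8.png

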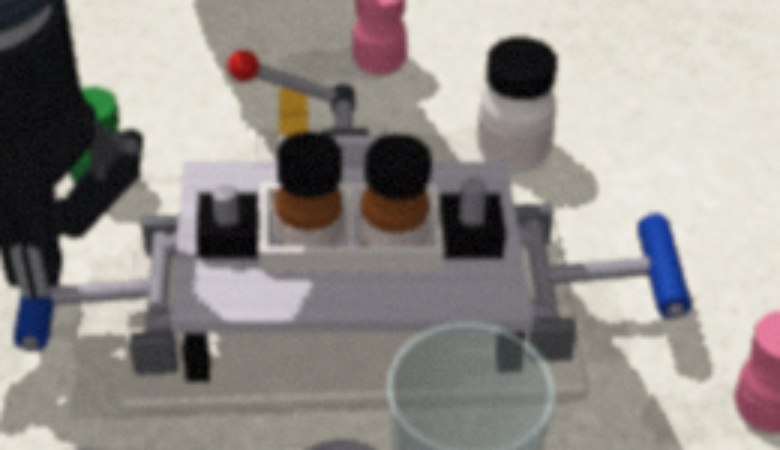

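Request:
servo_tool --plan '[{"x":0,"y":0,"z":-45,"rx":0,"ry":0,"rz":0},{"x":-1,"y":-10,"z":-92,"rx":0,"ry":0,"rz":0},{"x":-1,"y":-55,"z":-130,"rx":0,"ry":0,"rz":0},{"x":-2,"y":-104,"z":-130,"rx":0,"ry":0,"rz":0},{"x":-2,"y":-153,"z":-130,"rx":0,"ry":0,"rz":0},{"x":-2,"y":-202,"z":-130,"rx":0,"ry":0,"rz":0},{"x":-2,"y":-250,"z":-120,"rx":0,"ry":0,"rz":0},{"x":-3,"y":-290,"z":-90,"rx":0,"ry":0,"rz":0},{"x":-3,"y":-313,"z":-50,"rx":0,"ry":0,"rz":0},{"x":-3,"y":-313,"z":-20,"rx":0,"ry":0,"rz":0}]'

```text
time: 13.75
tcp_pos: [0.6412, 0.2261, 0.0521]
ee_rot: [0.993, -0.118, 0.001, -0.002]
wrist_force: [-0.8, -0.4, -0.7]
grip_width: 0.0002
```

```bash
python3 - <<'E'
from h import *
goal((0,158.5,42),(0,158,26))
E
```

```text
t 13.75 st [ -2.  162.2  52.1] F [-0.7 -0.6 -0.7] w 0.0
rot [-0.23 -0.1   0.04]
(0, 158.5, 42) [ 2.   3.7 10.1]
(0, 158, 26) [ 2.   4.3 26.1]
```

Request:
servo_tool --plan '[{"x":2,"y":4,"z":4,"rx":0,"ry":0,"rz":0},{"x":2,"y":4,"z":9,"rx":0,"ry":0,"rz":0},{"x":2,"y":3.5,"z":12,"rx":0,"ry":0,"rz":0},{"x":2,"y":3.5,"z":15,"rx":0,"ry":0,"rz":0},{"x":2,"y":3.5,"z":18,"rx":0,"ry":0,"rz":0},{"x":2,"y":3.5,"z":21,"rx":0,"ry":0,"rz":0},{"x":2,"y":3.5,"z":24,"rx":0,"ry":0,"rz":0},{"x":2,"y":4,"z":26,"rx":0,"ry":0,"rz":0},{"x":2,"y":4,"z":27,"rx":0,"ry":0,"rz":0},{"x":2,"y":4,"z":28,"rx":0,"ry":0,"rz":0}]'

```text
time: 14.75
tcp_pos: [0.6441, 0.2224, 0.0275]
ee_rot: [0.993, -0.119, 0.003, -0.003]
wrist_force: [-3.0, 0.2, 8.5]
grip_width: 0.0001
```

```bash
python3 - <<'E'
from h import *
goal((0,158,24),(0,-160,40))
f=grab('scene');roll(f,1,0);roll(f,-1,0);cv2.imwrite('pics/s9.png',cv2.resize(f['frame'][170:320,170:430],None,fx=3,fy=3))
E
```

```text
t 14.75 st [  1.7 159.2  27.5] F [-3.  -0.6  8.5] w 0.0
rot [-0.4  -0.29 -0.01]
(0, 158, 24) [-1.7  1.3  3.5]
(0, -160, 40) [ -1.6 319.2 -14.7]
px 390.9 271.9 129 med [ 21.6 156.4  25.1] zmax 27.1
px 182.0 268.0 285 med [   8.  -158.4   31.5] zmax 33.5
```

View pics/s9.png

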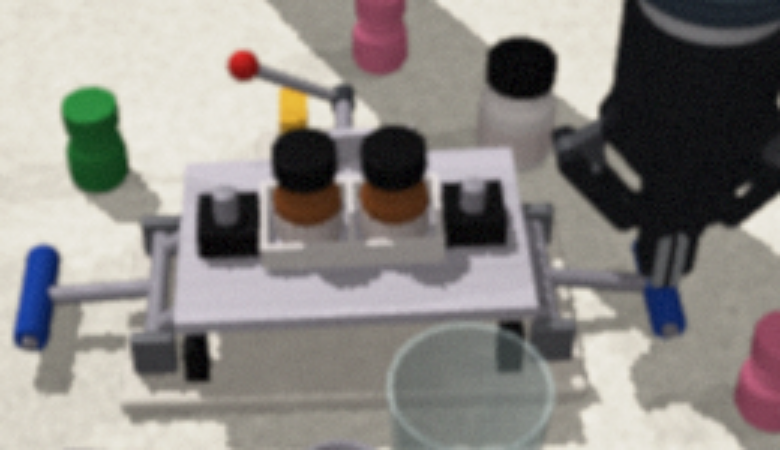

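Request:
servo_tool --plan '[{"x":-1,"y":1,"z":1,"rx":0,"ry":0,"rz":0},{"x":-1,"y":1,"z":2,"rx":0,"ry":0,"rz":0},{"x":-1,"y":1,"z":3,"rx":0,"ry":0,"rz":0},{"x":-1,"y":1,"z":4,"rx":0,"ry":0,"rz":0},{"x":-1,"y":1,"z":5,"rx":0,"ry":0,"rz":0},{"x":-1,"y":1,"z":6,"rx":0,"ry":0,"rz":0},{"x":-1,"y":1,"z":6,"rx":0,"ry":0,"rz":0},{"x":-1,"y":1,"z":6,"rx":0,"ry":0,"rz":0},{"x":-1,"y":1,"z":6,"rx":0,"ry":0,"rz":0},{"x":-1,"y":1,"z":6,"rx":0,"ry":0,"rz":0}]'

```text
time: 15.8
tcp_pos: [0.6448, 0.2223, 0.0237]
ee_rot: [0.993, -0.119, 0.005, -0.004]
wrist_force: [-1.1, -0.1, 11.5]
grip_width: 0.0004
```

```bash
python3 - <<'E'
from h import *
goal((0,158,24),(0,-160,40))
E
```

```text
t 15.8 st [  2.4 159.4  23.7] F [-1.1 -0.4 11.5] w 0.0
rot [-0.54 -0.47 -0.04]
(0, 158, 24) [-2.4  1.4 -0.3]
(0, -160, 40) [ -2.  319.2 -19.3]
```

Request:
servo_tool --plan '[{"x":-1,"y":0,"z":-45,"rx":0,"ry":0,"rz":0},{"x":-1,"y":10,"z":-92,"rx":-0.5,"ry":-0.4,"rz":0},{"x":-1,"y":55,"z":-138,"rx":-0.5,"ry":-0.4,"rz":0},{"x":-2,"y":104,"z":-140,"rx":-0.5,"ry":-0.4,"rz":0},{"x":-2,"y":153,"z":-140,"rx":-0.5,"ry":-0.4,"rz":0},{"x":-2,"y":202,"z":-140,"rx":-0.5,"ry":-0.4,"rz":0},{"x":-2,"y":250,"z":-130,"rx":-0.5,"ry":-0.4,"rz":0},{"x":-2,"y":290,"z":-95,"rx":-0.5,"ry":-0.4,"rz":0},{"x":-2,"y":313,"z":-50,"rx":-0.5,"ry":-0.4,"rz":0},{"x":-2,"y":313,"z":-20,"rx":-0.5,"ry":-0.4,"rz":0}]'

```text
time: 16.8
tcp_pos: [0.5677, -0.0873, 0.04]
ee_rot: [0.993, -0.122, 0.001, 0.001]
wrist_force: [0.3, 0.8, -1.0]
grip_width: 0.0005
```

```bash
python3 - <<'E'
from h import *
goal((0,-158,33),(0,-158,22))
E
```

```text
t 16.8 st [   0.3 -159.7   40. ] F [ 0.1  0.9 -1. ] w 0.0
rot [ 0.13 -0.13 -0.41]
(0, -158, 33) [-0.3 -1.7  7. ]
(0, -158, 22) [-0.4 -1.7 18. ]
```

Request:
servo_tool --plan '[{"x":0,"y":-1,"z":4,"rx":0,"ry":0,"rz":0},{"x":0,"y":-1,"z":7,"rx":0,"ry":0,"rz":0},{"x":0,"y":0,"z":9,"rx":0,"ry":0,"rz":0},{"x":0,"y":0,"z":11,"rx":0,"ry":0,"rz":0},{"x":0,"y":0,"z":13,"rx":0,"ry":0,"rz":0},{"x":0,"y":0,"z":15,"rx":0,"ry":0,"rz":0},{"x":0,"y":0,"z":17,"rx":0,"ry":0,"rz":0},{"x":0,"y":0,"z":18,"rx":0,"ry":0,"rz":0},{"x":0,"y":0,"z":18.5,"rx":0,"ry":0,"rz":0},{"x":0,"y":0,"z":18.5,"rx":0,"ry":0,"rz":0}]'

```text
time: 17.8
tcp_pos: [0.5692, -0.0861, 0.0239]
ee_rot: [0.993, -0.121, 0.002, 0.001]
wrist_force: [-2.9, 1.6, 7.7]
grip_width: 0.0002
```

```bash
python3 - <<'E'
from h import *
goal((0,-158,24),(0,-160,40))
f=grab('scene');roll(f,1,0);roll(f,-1,0);cv2.imwrite('pics/s10.png',cv2.resize(f['frame'][170:320,170:430],None,fx=3,fy=3))
E
```

```text
t 17.8 st [   1.4 -158.2   23.9] F [-3.2  0.8  7.7] w 0.0
rot [ 0.07 -0.27 -0.32]
(0, -158, 24) [-1.4 -0.2 -0.1]
(0, -160, 40) [ -1.4   1.8 -16.1]
px 388.4 265.3 270 med [  6.9 156.3  22.1] zmax 24.2
px 182.7 279.9 120 med [  22.7 -157.    21.8] zmax 24.3
```

View pics/s10.png

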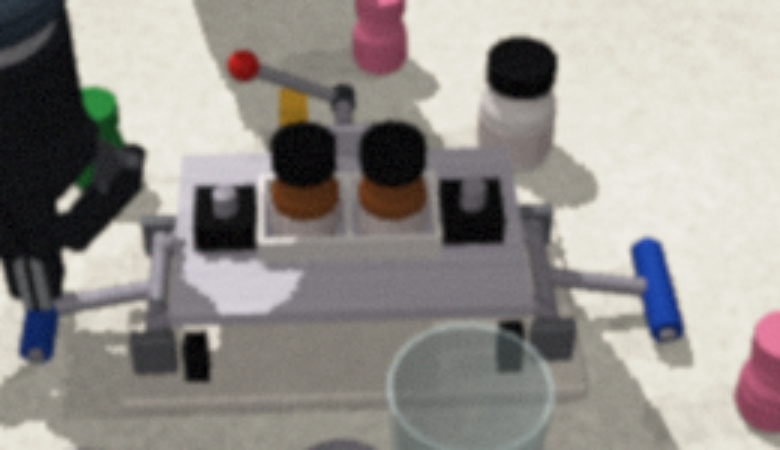

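Both rollers read 24 mm. I'll give the right a final 2 mm press, then lift and go to behind the bolt.

Request:
servo_tool --plan '[{"x":0,"y":0,"z":2,"rx":0,"ry":0,"rz":0},{"x":0,"y":0,"z":3,"rx":0,"ry":0,"rz":0},{"x":0,"y":0,"z":3,"rx":0,"ry":0,"rz":0},{"x":0,"y":0,"z":-40,"rx":0,"ry":0,"rz":0},{"x":-5,"y":0,"z":-85,"rx":0,"ry":0,"rz":0},{"x":-35,"y":-25,"z":-110,"rx":0,"ry":0,"rz":0},{"x":-65,"y":-60,"z":-110,"rx":0,"ry":0,"rz":0},{"x":-95,"y":-95,"z":-110,"rx":0,"ry":0,"rz":0},{"x":-120,"y":-130,"z":-110,"rx":0,"ry":0,"rz":-0.3},{"x":-145,"y":-155,"z":-110,"rx":0,"ry":0,"rz":-0.3}]'

```text
time: 18.85
tcp_pos: [0.4654, 0.103, 0.1347]
ee_rot: [0.993, -0.117, 0.004, -0.0]
wrist_force: [0.0, 0.5, -0.3]
grip_width: -0.0001
```

```bash
python3 - <<'E'
from h import *
goal((-145,0,46),(-150,0,130))
f=grab('scene');roll(f,1,0);roll(f,-1,0)
P=Rs.inv().apply((cloud(f)-C).reshape(-1,3)).reshape(420,560,3)*1000
g=f['range_z']>0
for y0,y1 in((-82,-70),(70,82)):
    for x0,x1 in((-45,-25),(20,45)):
        m=g&(P[...,0]>x0)&(P[...,0]<x1)&(P[...,1]>y0)&(P[...,1]<y1)&(P[...,2]>40)
        print(y0,x0,np.median(P[m][:,2]).round(1),m.sum())
cv2.imwrite('pics/s11.png',cv2.resize(f['frame'][130:320,160:420],None,fx=3,fy=3))
E
```

```text
t 18.85 st [-143.9    1.2  134.7] F [-0.1  0.5 -0.3] w -0.0
rot [-0.08 -0.45  0.16]
(-145, 0, 46) [-1.8  1.3 88.6]
(-150, 0, 130) [-6.1  1.2  4.6]
px 388.3 265.4 274 med [  6.2 156.1  21.9] zmax 24.0
px 183.6 272.0 276 med [   8.2 -157.6   22.3] zmax 24.3
-82 -45 68.5 59
-82 20 68.6 109
70 -45 68.2 66
70 20 68.3 112
```

View pics/s11.png

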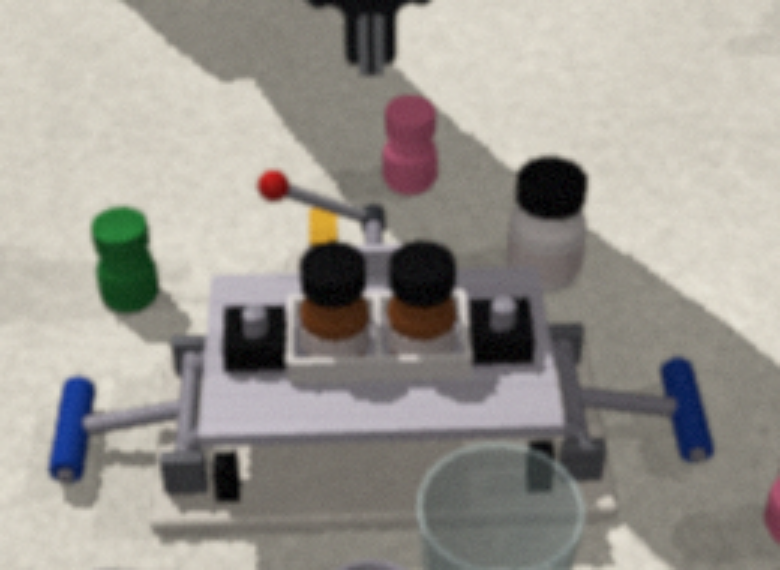

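```bash
python3 - <<'E'
from h import *
import pickle
a,b=pickle.load(open('f0.pkl','rb'))
st=lambda p:(Rs.inv().apply(p-C)*1000).round(1)
print('pink',st(onplane(a,297,178,0.03)),st(pt(a,297,178)),'hub',st(pt(a,284.5,202)),st(pt(b,269.5,256.5)))
P=Rs.inv().apply((cloud(b)-C).reshape(-1,3)).reshape(420,560,3)*1000
m=(abs(P[...,1])<6)&(P[...,0]<-90)&(P[...,0]>-160)&(P[...,2]>35)&(P[...,2]<75)
print(P[m][:,0].min(),P[m][:,2].max(),m.sum());q=P[m];print(q[np.argsort(q[:,0])[:15]].round(0).tolist())
h=cv2.cvtColor(a['frame'],cv2.COLOR_BGR2HSV)
Q=Rs.inv().apply((cloud(a)-C).reshape(-1,3)).reshape(420,560,3)*1000
m=cv2.inRange(h,(160,90,60),(178,255,255))>0
m&=(Q[...,0]<-100)
print('pink',np.median(Q[m],0),Q[m].min(0),Q[m].max(0))
E
```

```text
pink [-209.    26.3   30. ] [-197.    25.6   39.3] hub [-107.6    0.4   59.2] [-114.3   -1.3   59. ]
-122.67971443121942 61.83606445166396 92
[[-123.0, -2.0, 53.0], [-122.0, 4.0, 57.0], [-122.0, -4.0, 55.0], [-122.0, 2.0, 54.0], [-122.0, -0.0, 57.0], [-121.0, -2.0, 56.0], [-121.0, 4.0, 58.0], [-120.0, -4.0, 56.0], [-120.0, 2.0, 56.0], [-120.0, -6.0, 57.0], [-120.0, 0.0, 59.0], [-119.0, -2.0, 62.0], [-119.0, -4.0, 61.0], [-119.0, 5.0, 59.0], [-118.0, 3.0, 58.0]]
pink [-198.58226874   23.88917761   36.0414388 ] [-226.13907513  -48.80674772    4.35389216] [-106.13808237   39.29680527   81.35315373]
```

Request:
servo_tool --plan '[{"x":-4,"y":1,"z":30,"rx":0,"ry":-0.4,"rz":0},{"x":-4,"y":1,"z":60,"rx":0,"ry":-0.4,"rz":0},{"x":-4,"y":1,"z":85,"rx":0,"ry":-0.4,"rz":0},{"x":-4,"y":1,"z":90,"rx":0,"ry":-0.4,"rz":0},{"x":4,"y":1,"z":90,"rx":0,"ry":-0.4,"rz":0},{"x":10,"y":1,"z":90,"rx":0,"ry":-0.4,"rz":0},{"x":15,"y":1,"z":90,"rx":0,"ry":-0.4,"rz":0},{"x":20,"y":1,"z":90,"rx":0,"ry":-0.4,"rz":0},{"x":25,"y":1,"z":90,"rx":0,"ry":-0.4,"rz":0},{"x":28,"y":1,"z":90,"rx":0,"ry":-0.4,"rz":0}]'

```text
time: 19.9
tcp_pos: [0.4896, 0.1008, 0.0446]
ee_rot: [0.993, -0.114, -0.001, -0.002]
wrist_force: [-3.7, 1.7, 1.8]
grip_width: -0.0001
```

```bash
python3 - <<'E'
from h import *
goal((-108,0,45))
f=grab('scene')
cv2.imwrite('pics/s12.png',cv2.resize(f['frame'][130:320,160:420],None,fx=3,fy=3))
E
```

```text
t 19.9 st [-119.9    4.7   44.6] F [-4.   0.8  1.8] w -0.0
rot [-0.16  0.18  0.49]
(-108, 0, 45) [11.8  4.8 -0.5]
```

View pics/s12.png

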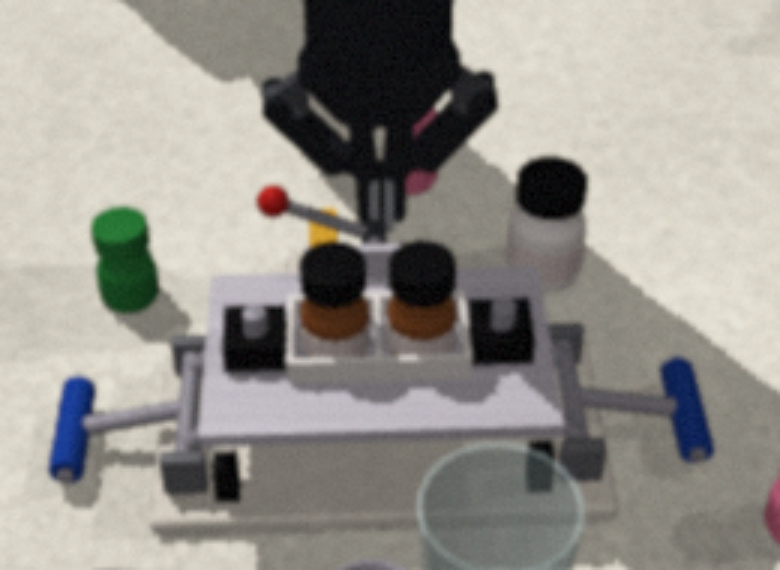

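The bolt is sliding: the knob has gone from crop (272,185) to (272,200), at 4 N. Continue.

Request:
servo_tool --plan '[{"x":3,"y":1,"z":0,"rx":0,"ry":0,"rz":0.2},{"x":6,"y":2,"z":0,"rx":0,"ry":0,"rz":0.4},{"x":9,"y":3,"z":0,"rx":0,"ry":0,"rz":0.4},{"x":12,"y":3,"z":0,"rx":0,"ry":0,"rz":0.4},{"x":14,"y":3,"z":0,"rx":0,"ry":0,"rz":0.4},{"x":15,"y":3,"z":0,"rx":0,"ry":0,"rz":0.4},{"x":16,"y":3,"z":0,"rx":0,"ry":0,"rz":0.4},{"x":17,"y":3,"z":0,"rx":0,"ry":0,"rz":0.4},{"x":17,"y":3,"z":0,"rx":0,"ry":0,"rz":0.4},{"x":17,"y":3,"z":0,"rx":0,"ry":0,"rz":0.4}]'

```text
time: 20.95
tcp_pos: [0.5002, 0.0948, 0.0437]
ee_rot: [0.993, -0.117, -0.006, -0.001]
wrist_force: [-16.0, 5.7, 11.5]
grip_width: -0.0002
```

```bash
cat >> h.py <<'E'
def knob(f):
    h=cv2.cvtColor(f['frame'],cv2.COLOR_BGR2HSV);m=(cv2.inRange(h,(0,180,60),(5,255,255))|cv2.inRange(h,(176,180,60),(180,255,255)))>0
    Q=Rs.inv().apply((cloud(f)-C).reshape(-1,3)).reshape(420,560,3)*1000
    m&=(abs(Q[...,1]+52)<30)&(abs(Q[...,0]+100)<40)
    v,u=np.nonzero(m);print('knob px',u.mean().round(1),v.mean().round(1),len(u),np.median(Q[m],0).round(1)); return u.mean(),v.mean()
E
python3 - <<'E'
from h import *
import pickle
goal((-108,0,45))
f=grab('scene');knob(f);knob(pickle.load(open('f0.pkl','rb'))[0])
cv2.imwrite('pics/s13.png',cv2.resize(f['frame'][130:320,160:420],None,fx=3,fy=3))
E
```

```text
t 20.95 st [-108.1    1.4   43.7] F [-16.9   1.8  11.5] w -0.0
rot [0.01 0.73 0.19]
(-108, 0, 45) [ 0.1  1.4 -1.3]
knob px 250.4 201.3 55 [-82.6 -54.5  83.8]
knob px 250.6 191.2 60 [-108.   -54.4   83.8]
```

View pics/s13.png

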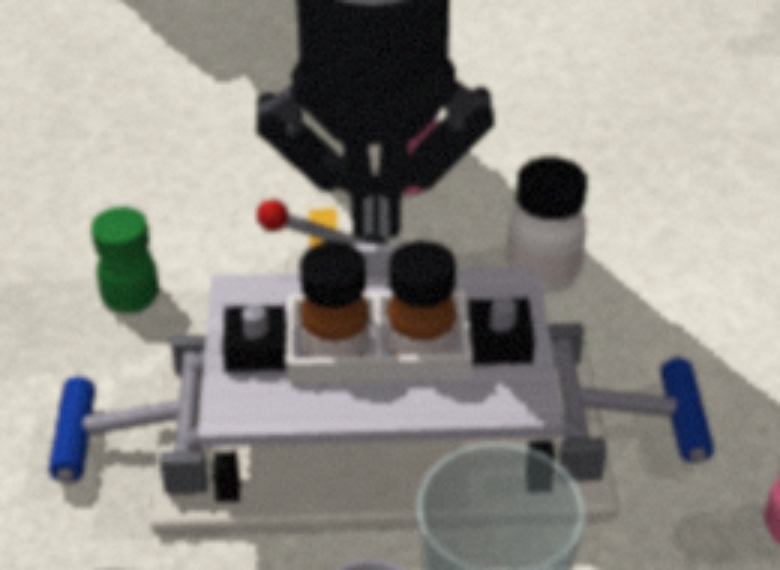

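The bolt is in by 25 mm and firmly at its stop (17 N). Now back off, lift, and move over the knob.

Request:
servo_tool --plan '[{"x":-12,"y":0,"z":0,"rx":0,"ry":0,"rz":0},{"x":-14,"y":0,"z":-30,"rx":0,"ry":0.7,"rz":0},{"x":-14,"y":0,"z":-65,"rx":0,"ry":0.7,"rz":0},{"x":-10,"y":5,"z":-75,"rx":0,"ry":0.7,"rz":0},{"x":0,"y":20,"z":-75,"rx":0,"ry":0.7,"rz":0},{"x":10,"y":38,"z":-75,"rx":0,"ry":0.7,"rz":0},{"x":18,"y":54,"z":-75,"rx":0,"ry":0.7,"rz":0},{"x":18.5,"y":55,"z":-70,"rx":0,"ry":0.7,"rz":0},{"x":18.5,"y":55,"z":-65,"rx":0,"ry":0.7,"rz":0},{"x":18.5,"y":55,"z":-62,"rx":0,"ry":0.7,"rz":0}]'

```text
time: 22.0
tcp_pos: [0.5059, 0.0376, 0.1046]
ee_rot: [0.993, -0.116, -0.001, -0.0]
wrist_force: [-0.8, 1.3, -0.2]
grip_width: -0.0001
```

```bash
python3 - <<'E'
from h import *
goal((-89.5,-54,92),(-89.5,-60,61),(-89.5,-57,36))
f=grab('scene');b=grab('top')
knob(f)
cv2.imwrite('pics/s14.png',cv2.resize(f['frame'][130:320,160:420],None,fx=3,fy=3))
E
```

```text
t 22.0 st [-89.2 -52.8 104.6] F [-1.1  1.  -0.2] w -0.0
rot [0.   0.08 0.24]
(-89.5, -54, 92) [-0.3  1.2 12.6]
(-89.5, -60, 61) [-0.3  7.2 43.6]
(-89.5, -57, 36) [-0.2  4.2 68.6]
knob px 250.4 201.3 55 [-82.6 -54.5  83.8]
```

View pics/s14.png

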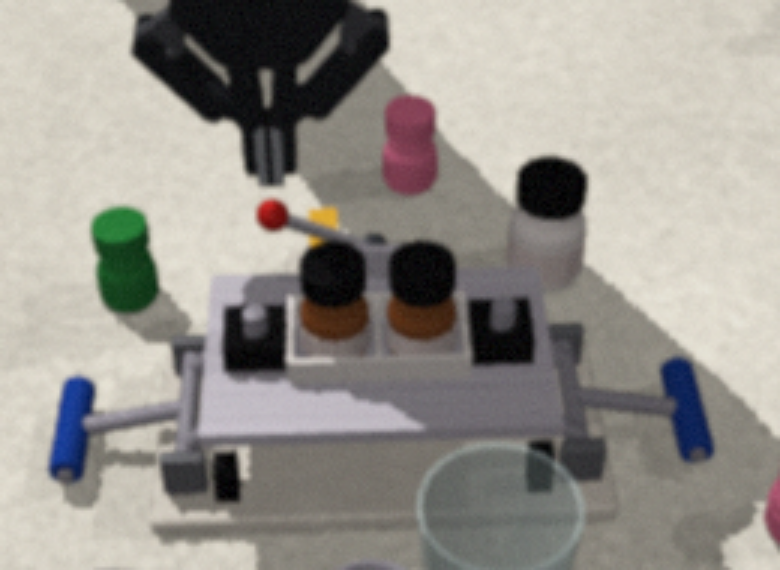

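Request:
servo_tool --plan '[{"x":0,"y":0.5,"z":8,"rx":0,"ry":0,"rz":0},{"x":0,"y":0.5,"z":12,"rx":0,"ry":0,"rz":0},{"x":0,"y":1,"z":16,"rx":0,"ry":0,"rz":0},{"x":0,"y":2.5,"z":20,"rx":0,"ry":0,"rz":0},{"x":0,"y":4,"z":24,"rx":0,"ry":0,"rz":0},{"x":0,"y":5,"z":28,"rx":0,"ry":0,"rz":0},{"x":0,"y":6,"z":32,"rx":0,"ry":0,"rz":0},{"x":0,"y":6.5,"z":36,"rx":0,"ry":0,"rz":0},{"x":0,"y":7,"z":40,"rx":0,"ry":0,"rz":0},{"x":0,"y":7,"z":42,"rx":0,"ry":0,"rz":0}]'

```text
time: 23.1
tcp_pos: [0.5039, 0.031, 0.0623]
ee_rot: [0.993, -0.116, -0.001, -0.0]
wrist_force: [0.2, -0.6, 1.8]
grip_width: 0.0002
```

```bash
python3 - <<'E'
from h import *
goal((-89.5,-60,61),(-89.5,-56,36))
f=grab('scene')
cv2.imwrite('pics/s15.png',cv2.resize(f['frame'][130:320,160:420],None,fx=3,fy=3))
knob(f)
E
```

```text
t 23.1 st [-89.6 -59.7  62.3] F [ 0.3 -0.6  1.8] w 0.0
rot [0.01 0.11 0.27]
(-89.5, -60, 61) [0.1 0.3 1.3]
(-89.5, -56, 36) [ 0.1 -3.7 26.3]
knob px 247.5 214.6 32 [-81.1 -60.1  57. ]
```

View pics/s15.png

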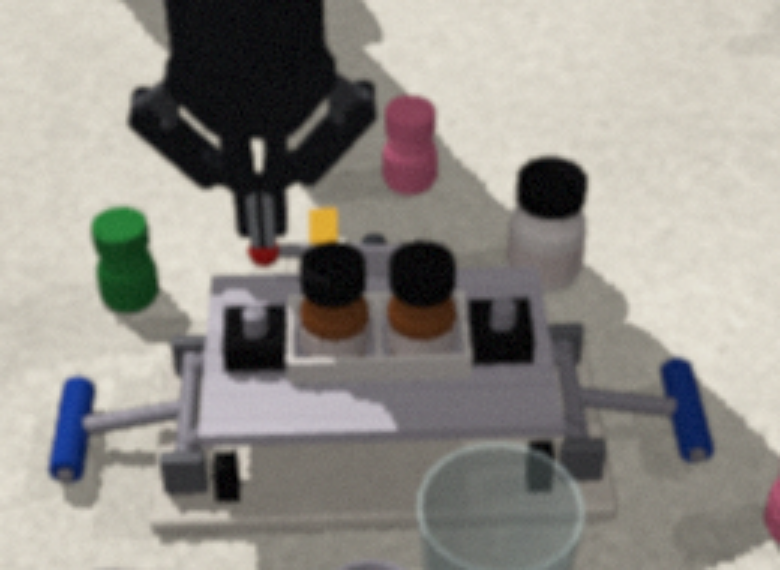

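The handle is level, with the knob under the fingertips at (263,252). Continue down.

Request:
servo_tool --plan '[{"x":0,"y":0,"z":4,"rx":0,"ry":0,"rz":0},{"x":0,"y":0,"z":8,"rx":0,"ry":0,"rz":0},{"x":0,"y":-0.5,"z":12,"rx":0,"ry":0,"rz":0},{"x":0,"y":-1,"z":16,"rx":0,"ry":0,"rz":0},{"x":0,"y":-2,"z":20,"rx":0,"ry":0,"rz":0},{"x":0,"y":-2.5,"z":23,"rx":0,"ry":0,"rz":0},{"x":0,"y":-3,"z":25,"rx":0,"ry":0,"rz":0},{"x":0,"y":-3,"z":27,"rx":0,"ry":0,"rz":0},{"x":0,"y":-3,"z":28,"rx":0,"ry":0,"rz":0},{"x":0,"y":-3,"z":28,"rx":0,"ry":0,"rz":0}]'

```text
time: 24.15
tcp_pos: [0.5047, 0.0346, 0.0346]
ee_rot: [0.993, -0.116, -0.001, -0.0]
wrist_force: [-2.1, 0.7, 7.7]
grip_width: -0.0
```

```bash
python3 - <<'E'
from h import *
goal((-89.5,-60,61),(-89.5,-56,36))
f=grab('scene')
cv2.imwrite('pics/s16.png',cv2.resize(f['frame'][130:320,160:420],None,fx=3,fy=3))
E
```

```text
t 24.15 st [-89.7 -56.1  34.6] F [-2.2  0.2  7.7] w -0.0
rot [-0.02  0.11  0.3 ]
(-89.5, -60, 61) [  0.1   3.9 -26.4]
(-89.5, -56, 36) [ 0.2 -0.1 -1.4]
```

View pics/s16.png

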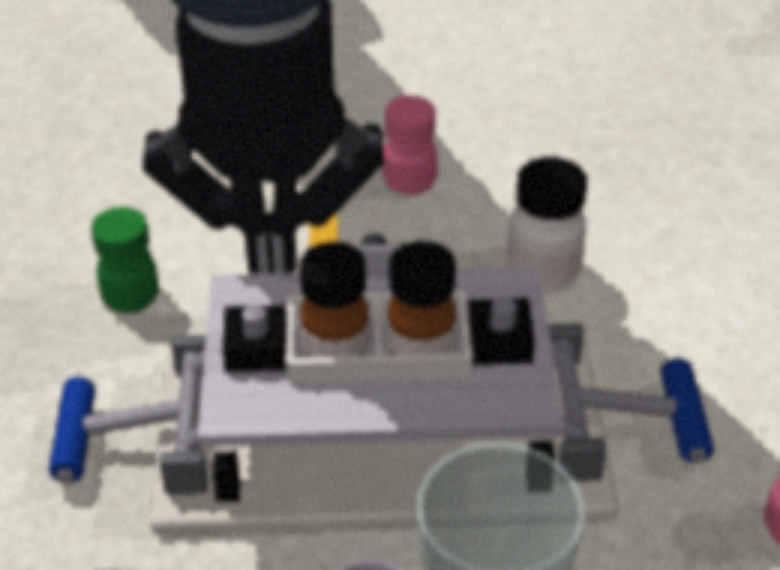

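The knob is at its stop (tip at 34.6 mm, 7.7 N). Lift straight up and withdraw.

Request:
servo_tool --plan '[{"x":0,"y":0,"z":-20,"rx":0,"ry":0,"rz":0},{"x":0,"y":0,"z":-60,"rx":0,"ry":0,"rz":0},{"x":0,"y":0,"z":-100,"rx":0,"ry":0,"rz":0},{"x":0,"y":30,"z":-130,"rx":0,"ry":0,"rz":0},{"x":0,"y":70,"z":-145,"rx":0,"ry":0,"rz":0},{"x":0,"y":110,"z":-150,"rx":0,"ry":0,"rz":0},{"x":0,"y":150,"z":-150,"rx":0,"ry":0,"rz":0},{"x":0,"y":190,"z":-150,"rx":0,"ry":0,"rz":0},{"x":0,"y":215,"z":-150,"rx":0,"ry":0,"rz":0},{"x":0,"y":220,"z":-150,"rx":0,"ry":0,"rz":0}]'

```text
time: 25.2
tcp_pos: [0.453, -0.1831, 0.1845]
ee_rot: [0.993, -0.118, -0.001, 0.0]
wrist_force: [0.2, 0.6, 0.6]
grip_width: -0.0003
```

```bash
python3 - <<'E'
from h import *
goal((0,0,0))
f=grab('scene');b=grab('top');knob(b)
P=Rs.inv().apply((cloud(f)-C).reshape(-1,3)).reshape(420,560,3)*1000
g=f['range_z']>0
for y0,y1 in((-82,-70),(70,82)):
    for x0,x1 in((-45,-25),(20,45)):
        m=g&(P[...,0]>x0)&(P[...,0]<x1)&(P[...,1]>y0)&(P[...,1]<y1)&(P[...,2]>40)
        print(y0,x0,np.median(P[m][:,2]).round(1),m.sum())
cv2.imwrite('pics/s17.png',cv2.resize(f['frame'][130:350,160:420],None,fx=2.7,fy=2.7))
cv2.imwrite('pics/t17.png',cv2.resize(b['frame'][120:320,180:400],None,fx=3,fy=3))
E
```

```text
t 25.2 st [ -88.7 -279.8  184.5] F [0.1 0.6 0.6] w -0.0
rot [ 0.05  0.12 -0.01]
(0, 0, 0) [  89.1 -280.   184.1]
knob px 298.5 252.1 17 [-89.5 -54.2  34.5]
-82 -45 68.5 58
-82 20 68.4 110
70 -45 68.4 61
70 20 68.2 104
```

View pics/s17.png

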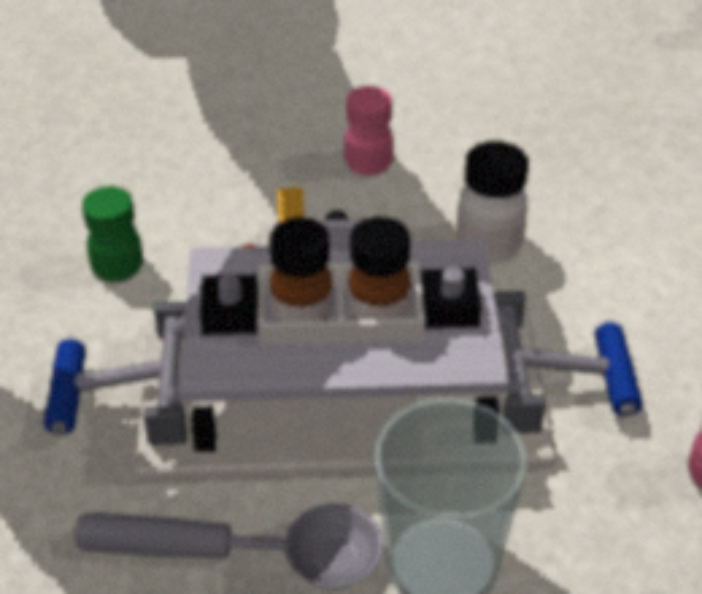

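View pics/t17.png

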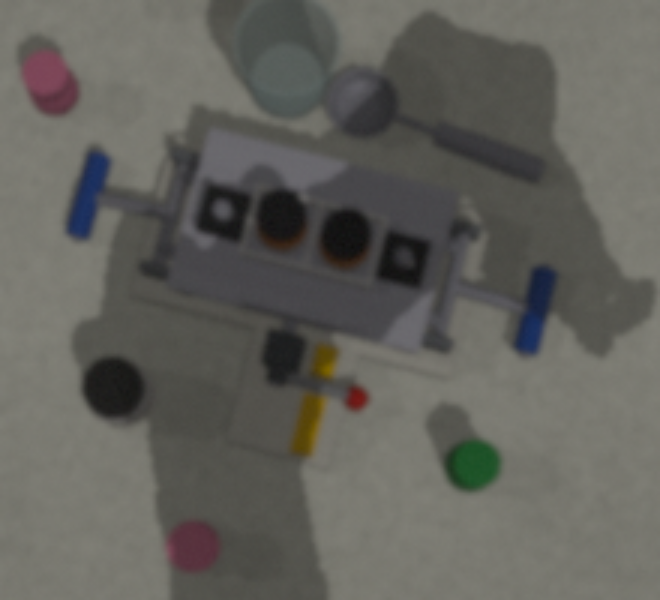

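The plate is level, with its top at 68.4 mm at all four spots. The jars stand in their pockets, the knob is at x = -89.5 mm with its top at 34.5 mm (handle in the notch), and the bystanders have not moved. I'm handing in.

```bash
python3 -c "
from station import manip
print(manip.close_job())"
```

```text
the job is handed in; nothing more can be done
None
```

The job is done and handed in at about 25 s of the 72 s allowed; no verdict was reported. I pressed the two rollers in turn down to their stops, which raised the plate. I then pushed the bolt in 25 mm until it hit its stop at 17 N, and pressed the red knob down into the gate notch.

Last checks before handing in:
- **Plate:** its top read 68.2 to 68.5 mm at all four spots, so it is level with its underside about 60.4 mm up.
- **Knob:** it stands at station x = -89.5 mm with its top at 34.5 mm, so the bolt is fully in and the handle down.
- **Jars and bystanders:** both jars stand in their pockets, and the beaker, spare jar, spoon and look-alikes look unmoved in the pictures.
- **Robot:** the arm is clear of everything.

One thing went wrong on the way. The first press on the left roller slid off its outer side without moving it. I lifted, centred the tip and pressed again along the roller's arc. No check failed, but the camera heights read 2 to 3 mm low by triangulation against the given ones, so I pressed by touch and tool height instead.

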